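# Hang the moulded frame on the rail carrier and send it to the next station

### The arm

A 6-joint arm with a two-finger parallel gripper is mounted at the origin on the work surface; the furniture and walls round the work are solid. World frame = base frame: x ahead of the robot, y to its left, z up, the work surface at z = 0. Lengths are in m, angles in degrees, forces in N, time in s.
With the tool pointing down it reaches from about 0.4 to 0.825 m from the base axis. Payload 7 kg.
Tool frame: the origin (TCP) lies between the finger pads; the fingertips stand 22 mm ahead of it and the grasp point (between the pads) lies 3 mm ahead of it; z points along the fingers, y is the line along which they close (so a half turn about z gives the same grasp; the last joint's range is limited). The gripper opens to 88 mm and grips with 3 to 60 N. Pads are 19 mm wide; open, the fingers measure 130 mm over their backs; the gripper's body (78 mm by 193 mm) begins 47 mm behind the grasp point.
Start: joints at [93.684, 20.546, 0.682, 0, -70.136, -16.507], TCP at [0.15, 0.658, 0.249] pointing down, gripper open.
Joint ranges: [-176.03, 176.03], [-82.01, 121.73], [-58.28, 71.71], [-173.87, 95.51], [-174.79, -0.11], [-173.66, 173.66]. Speed limits (degrees/s): [136.94, 136.94, 172.46, 180, 180, 180].

### API

Orientations are given as [roll, pitch, yaw] about the fixed x, y, z axes, in that order (R = Rz(yaw) Ry(pitch) Rx(roll)).
In Python, from plant import ctrl gives the robot as it stands.
- The arm moves only by the tool apply_moves, never from a script. Its argument "targets" is a list of rows, each an object with "travel": the shift along the tool's x, y, z in mm, a list of three; "roll": the turn about the tool's z in degrees; "jaw": the finger opening in mm, from 0 to 87.6. In form: [{"travel": [tx, ty, tz], "roll": roll, "jaw": jaw}, ...]. A call has 1 to 10 rows; each row shifts and turns the commanded pose from where the row before left it, along the tool's axes as they then stand; what a row does not reach is not made up. A row lasts 1/10 s, in which the tool goes at most 50 mm and 8.59 degrees, less where a joint would pass 70% of its speed; a pose out of reach is approached as far as the arm can. A call with a gripper value outside its range is refused whole. The fingers move at their own pace and stop on an object; the grip force is fixed at half the most. Time passes only in rows, so rows that do not move let the fingers close. It gives the time, the measured TCP pose, the force, the opening and the grip force at its end, in the units of the state.
- ctrl.get_obs(): the state, without advancing time (a new reading comes with each control period).
- ctrl.snapshot(name): name is "side" or "top"; returns the picture (384x512x3 uint8, red, green, blue); there is no depth.
- ctrl.calibration(name): a dict with "K" (3x3 intrinsics, pixels), "extrinsics" (4x4, takes a point from camera to world coordinates). Camera axes: x right, y down, z forward; pixel columns grow to the right and rows downward; lengths in m; the calibration is good to about 2 mm. A picture is of the moment at which its call begins. calibration takes no time and is no camera call.
- ctrl.close_job(): hands the job in; it is judged then, once.
The state is a dict: "clock": time; "joint_pos": joint angles; "qvel": joint speeds; "tau": joint torques, N m; "tool_pos": TCP position; "orientation": TCP orientation; "force": force on the tool from outside, world axes, zero at the start; "moment": the same for the moment, N m; "opening": finger opening in m; "gripper_force": force on a finger pad.
Only numpy, scipy, OpenCV 4.12 (cv2) and the standard library are available. Lean on these libraries where they do the work, as an engineer would, in place of code of your own. Each camera call takes 0.05 s, during which the arm holds its last target. There are 200 camera calls.

### The job

Take the black frame that stands on edge in the slotted stand and hang it by its upper long bar in both hooks of the rail carrier, roughly centred: in sideways through the open mouths, then down into the throats. Once it hangs there, push the carrier along its rail until it is fully against the far stop, and leave the frame hanging still. Leave everything else on the table where it is.

Things in the scene. Friction and masses are not known exactly. Their poses are not given: they have to be found in the camera images.
- frame: Black moulded plastic frame, an open flat ring 165 x 376 x 14 mm, about 75 g, on one long edge in the stand. Axes as frame_mid; its origin lies 7 mm from that point along -z. Pinch the upper bar at its middle from above, across its 14 mm.
- frame_mid (a point): Centre of the frame. x: along its short side (vertical as it stands or hangs; may point up or down), y: along its long side (level), z: square to the ring. The straight long bars lie at x = +76 and -76 mm (centres), run y = -125 to +125, and measure 12 mm along x, 14 mm along z. Open inside for |x| < 70 mm. It may hang turned end for end.
- rack: Fixed slotted stand under the frame: plate 90 x 240 x 10 mm, two slotted grey blocks at y = +95 and -95 mm, 54 mm high, slot 16.5 mm wide along y, slot floor 20 mm above the table. Origin: centre of its underside. The frame comes free when raised 35 mm.
- rail: Fixed aluminium rail 400 mm long along its y axis, 28 mm high, stop blocks at both ends; the carrier rides on it. Origin: centre of its underside; its -x side faces the robot. Carrier and hooks count as part of it when touched.
- carrier (a joint): Carrier travel toward the rail's -y end, m: 0 at the +y stop, 0.110 fully against the far (-y) stop. Starts at 0 to 0.02; about 3 N of friction holds it where it is left.
- hooks (a point): Carrier point midway between its two hooks, mid throat width, at the NOMINAL throat floor height, 245 mm above the table; rides with the carrier; x away from the robot, y along the rail, z up. The yoke with both hooks is clamped at an unmarked height: the real throat floors lie up to 14 mm below or above this point, both alike; not reported, to be felt or seen. It holds against 100 N.
- hook_left (a point): Nominal throat floor of the +y hook (hooks at y = +85 and -85 mm of hooks, alike, 8 mm thick plates, open to -x; same axes). h = height over the REAL floor: throat x = -11 to +11 mm; front lip x = -19 to -11, up to h = 14; back plate x = 11 to 19, up to h = 40; flat guard above x = -27 to 19, h = 32 to 40. So the mouth is 18 mm high; touching the guard's top from above tells the height.
- hook_right (a point): Nominal throat floor of the -y hook; as the left one. Between the hooks it is open above, and behind down to h = -45 mm. Behind each hook (x = +30 mm) stands a round mast, radius 8 mm, top 305 mm above the table. A hung frame has frame_mid 70 mm under the real throat floor.
- push_post (a point): Upright black push post at the carrier's +y end, 20 mm in diameter, top 130 mm above the table; this point is on its axis 25 mm below the top. Axes as the rail's; rides with the carrier. Pushing its +y side toward -y moves the carrier. It stands 47 mm beyond the end of a centred hanging frame.
- flask: tall steel vacuum flask with black cap, 115 mm across, 322 tall, standing (bystander; origin: centre of its underside)
- tin: orange and white spray can, 66 mm across, 231 tall, standing (bystander; origin: centre of its underside)
- carton: blue and yellow carton, 59 x 61 x 170 mm, standing (bystander; origin: centre of its underside)
- cutters: side cutters with red handles, 56 x 129 x 13 mm, lying flat (bystander; origin: centre of its underside)

How it is judged (in metres and radians):
On the way, in this order (a step that is already met when the one before it is completed fails the run):
1. the frame hangs in both hooks while the carrier is still at the loading end (travel under 50 mm) (x of frame_mid in the frame of hooks between -0.011 and 0.011 m and y of frame_mid in the frame of hooks between -0.03 and 0.03 m and z of frame_mid in the frame of hooks between -0.088 and -0.052 m and angle between the y axis of frame_mid and the y axis of hooks, either way round below 0.08 rad and angle between the x axis of frame_mid and the z axis of hooks, either way round below 0.12 rad and contact force between frame and rail above 0.3 N and value of joint carrier below 0.05 m), for 0.2 s.
2. the carrier is against the far stop (travel over 103 mm) (value of joint carrier above 0.103 m), for 0.2 s.
At the end, for the whole second after the job is handed in: The frame hangs still in both throats, borne by the hooks: centre within 11 mm of the throats' mid plane, 30 mm of centred along the rail, 52 to 88 mm under the nominal throat height, level within 0.08 rad, upright within 0.12 rad; carrier travel over 103 mm (x of frame_mid in the frame of hooks between -0.011 and 0.011 m and y of frame_mid in the frame of hooks between -0.03 and 0.03 m and z of frame_mid in the frame of hooks between -0.088 and -0.052 m and angle between the y axis of frame_mid and the y axis of hooks, either way round below 0.08 rad and angle between the x axis of frame_mid and the z axis of hooks, either way round below 0.12 rad and contact force between frame and rail above 0.3 N and value of joint carrier above 0.103 m and linear speed of frame below 0.03 m/s); the robot touches nothing.
It fails at once if a bystander is disturbed (moved over 30 mm) (distance of any of flask, tin, carton, cutters from where it was at the start of the episode above 0.03 m).
It also fails if it takes over 59 s, if anything falls off the work surface, if the arm or the gripper's body presses on something with over 40 N, if the wrist force passes 120 N, or if a joint passes its speed limit or range.

## Working session

There is one attempt and no reset: what is moved stays moved. The work goes in short steps, Python scripts to look and compute and a tool call to move; the robot and the scene stay as the last step left them, time stands still between calls to the robot, and variables do not carry over. Pictures are saved under pics/ and viewed, at most 10 in all, crops included, and the job is handed in when it is done.

Besides the shell and the picture viewer there is one more tool, called after "Call:" as name(argument=value, ...) on one line, values as JSON. apply_moves: Moves the arm, as the interface text tells. Its arguments: {"type":"object","properties":{"targets":{"type":"array","items":{"type":"object","properties":{"travel":{"type":"array","items":{"type":"number"}},"roll":{"type":"number"},"jaw":{"type":"number"}}}}},"required":["targets"]}

```bash
ls; mkdir -p pics; python3 - <<'E'
from plant import ctrl
import cv2,numpy as np
np.set_printoptions(precision=4,suppress=True)
for n in("side","top"):
    im=ctrl.snapshot(n); cv2.imwrite(f"pics/{n}0.png",cv2.cvtColor(im,cv2.COLOR_RGB2BGR))
    c=ctrl.calibration(n); print(n,c["K"],c["extrinsics"])
print(ctrl.get_obs())
E
```

```text
pics
side [[493.4406   0.     262.7909]
 [  0.     493.4406 195.1612]
 [  0.       0.       1.    ]] [[-0.4872  0.7294 -0.4802  1.3609]
 [ 0.8733  0.4082 -0.266   0.6615]
 [ 0.0019 -0.5489 -0.8359  1.518 ]
 [ 0.      0.      0.      1.    ]]
top [[385.0324   0.     255.048 ]
 [  0.     385.0324 193.7889]
 [  0.       0.       1.    ]] [[-0.3131 -0.8781  0.3619  0.173 ]
 [-0.9497  0.2883 -0.122   0.3426]
 [ 0.0028 -0.3819 -0.9242  1.2587]
 [ 0.      0.      0.      1.    ]]
{'clock': 0.1, 'joint_pos': array([ 93.6847,  20.5869,   0.6399,  -0.0175, -70.1329, -16.5067]), 'qvel': array([ 0.2418, -0.0036,  0.1549,  0.0845,  0.0028, -0.0098]), 'tau': array([ -0.0009, -58.4162,  29.3749,   7.0155,   0.0102,  -0.0001]), 'tool_pos': array([0.1497, 0.6578, 0.2477]), 'orientation': array([179.9188,  -0.007 , -12.828 ]), 'force': array([-0.3455, -0.2872, -0.6063]), 'moment': array([-0.0962, -0.0154,  0.0393]), 'gripper_force': 0.0, 'opening': 0.08740015340002069}
```

View pics/side0.png

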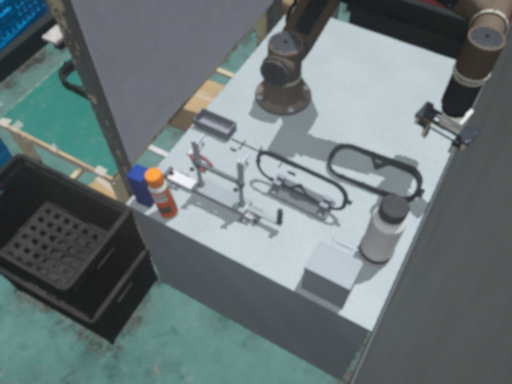

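View pics/top0.png

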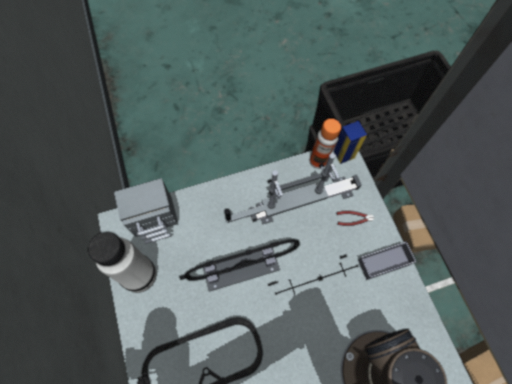

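View crops.

The side view shows the stand frame around (300,180) and the rail with its hooks around (215,185). In the top view the frame is at (243,260) and the rail at (295,195). I need enlarged crops.

```bash
python3 - <<'E'
import cv2
a=cv2.imread("pics/side0.png")[125:240,165:360]; cv2.imwrite("pics/s1.png",cv2.resize(a,None,fx=4,fy=4,interpolation=cv2.INTER_CUBIC))
a=cv2.imread("pics/top0.png")[150:295,172:370]; cv2.imwrite("pics/t1.png",cv2.resize(a,None,fx=4,fy=4,interpolation=cv2.INTER_CUBIC))
E
```

```text
(no output)
```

View pics/s1.png

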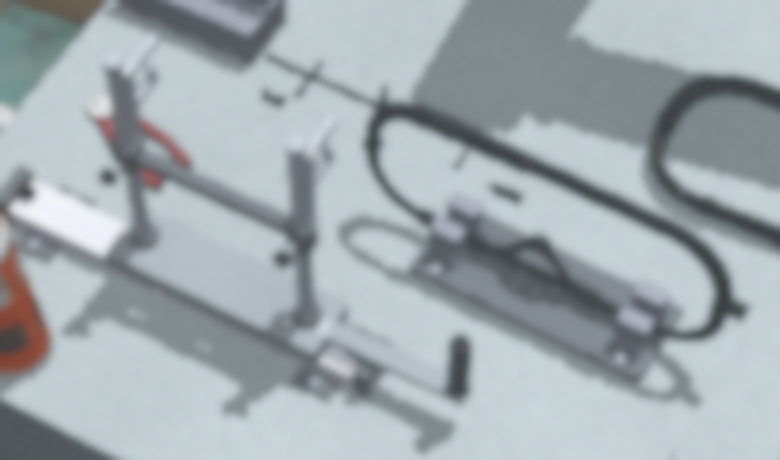

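View pics/t1.png

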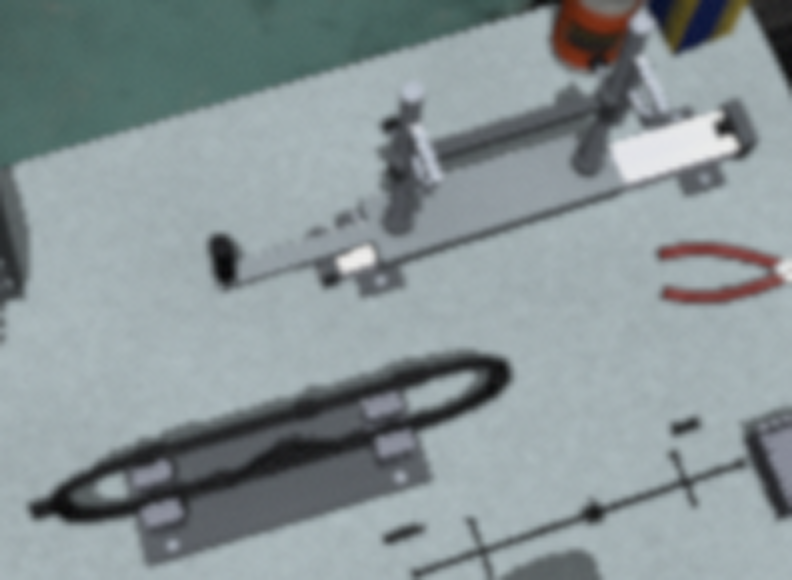

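The crops show these points (crop pixels):

| Item | Side crop | Top crop |
|---|---|---|
| Mast tops | (120,60) and (303,140) | (640,22) and (412,90) |
| Guard front ends | (155,38) and (333,123) | (660,115) and (436,182) |
| Push post top | (460,340) | (221,240) |
| Frame upper bar | (420,112) to (680,228) | (110,470) to (430,360) |

Next I triangulate these.

```bash
cat > h.py <<'E'
import cv2,numpy as np
from plant import ctrl
np.set_printoptions(precision=4,suppress=True)
C={n:ctrl.calibration(n) for n in("side","top")}
P={n:C[n]["K"]@np.linalg.inv(C[n]["extrinsics"])[:3] for n in C}
off={"side":(165,125),"top":(172,150)}
full=lambda n,p:np.array(off[n])+(np.array(p,float)+.5)/4-.5
def tri(s,t):
    X=cv2.triangulatePoints(P["side"],P["top"],s.reshape(2,1),t.reshape(2,1))[:,0];X=X[:3]/X[3]
    e=[np.round((P[n]@np.r_[X,1])[:2]/(P[n]@np.r_[X,1])[2]-q,1) for n,q in(("side",s),("top",t))]
    return X,e
def ray(n,p,z):
    E=C[n]["extrinsics"];d=E[:3,:3]@np.linalg.inv(C[n]["K"])@np.r_[p,1];o=E[:3,3]
    return o+d*(z-o[2])/d[2]
def bar(n,a,b,img,w=5):
    # darkest-ridge line between crop points a,b: centroid of darkness across the line
    g=255-cv2.cvtColor(img,cv2.COLOR_BGR2GRAY).astype(float);a,b=full(n,a),full(n,b)
    d=(b-a)/np.linalg.norm(b-a);nn=np.array([-d[1],d[0]]);pts=[]
    for t in np.linspace(0,1,40):
        o=np.linspace(-w,w,41);q=(a+(b-a)*t+o[:,None]*nn).astype(np.float32)
        v=cv2.remap(g,q[:,0],q[:,1],cv2.INTER_LINEAR).ravel();k=np.clip(v-v.max()+45,0,None)
        pts.append(q.T@k/k.sum())
    l=cv2.fitLine(np.array(pts,np.float32),cv2.DIST_HUBER,0,.01,.01).ravel()
    return l[2:],l[:2]
E
python3 - <<'E'
from h import *
for nm,s,t,z in [("mast-",(120,60),(640,22),.305),("mast+",(303,140),(412,90),.305),("g-",(155,38),(660,115),.285),("g+",(333,123),(436,182),.285),("post",(460,340),(221,240),.13),("frame+ end",(733,308),(38,508),.1),("rackcorner+",(640,380),(148,562),.01),("rackcorner-",(655,0),(428,478),.01),("ring-end",(370,140),(510,375),.1)]:
    s,t=full("side",s),full("top",t); X,e=tri(s,t); print(nm,X,e,ray("side",s,z)[:2],ray("top",t,z)[:2])
I={n:cv2.imread(f"pics/{n}0.png") for n in C}
L={"side":bar("side",(430,118),(660,218),I["side"]),"top":bar("top",(130,462),(430,364),I["top"])}
pl=[]
for n,(p,d) in L.items():
    print(n,p,d); l=np.cross(np.r_[p,1],np.r_[p+d,1]); pl.append(P[n].T@l)
pl=np.array(pl); D=np.cross(pl[0,:3],pl[1,:3]);D/=np.linalg.norm(D)
X0=np.linalg.lstsq(np.vstack([pl[:,:3]/np.linalg.norm(pl[:,:3],axis=1)[:,None],[0,1,0]]),np.r_[-pl[:,3]/np.linalg.norm(pl[:,:3],axis=1),.25],rcond=None)[0]
print("bar dir",D,"at y=.25",X0)
for n,(p,d) in L.items():
    print(n,[ray(n,p+d*k,.1785)[:2] for k in(-25,25)])
E
```

```text
mast- [ 0.5876 -0.0173  0.3087] [array([-0.8, -0.4]), array([-1.4,  0.9])] [ 0.5855 -0.0163] [ 0.5907 -0.0235]
mast+ [0.5869 0.1508 0.3108] [array([-0.7, -0.3]), array([-1.3,  0.8])] [0.5832 0.151 ] [0.5907 0.1455]
g- [ 0.5319 -0.0212  0.2735] [array([0.1, 0.1]), array([ 0.2, -0.1])] [ 0.5395 -0.0154] [ 0.5274 -0.0162]
g+ [0.5339 0.1473 0.2693] [array([-0.3, -0.1]), array([-0.5,  0.3])] [0.5443 0.1547] [0.5286 0.1489]
post [0.5892 0.296  0.1349] [array([-0.4, -0.1]), array([-0.6,  0.4])] [0.5863 0.296 ] [0.5915 0.2938]
frame+ end [0.4379 0.4795 0.1162] [array([0.4, 0.1]), array([ 0.6, -0.4])] [0.4276 0.4762] [0.4411 0.4834]
rackcorner+ [ 0.4149  0.415  -0.0938] [array([2.3, 0.4]), array([ 3.4, -2.2])] [0.4781 0.4231] [0.3932 0.4218]
rackcorner- [0.3273 0.2906 0.3143] [array([-10.9,  -4.8]), array([-24.2,  11.2])] [0.0678 0.2465] [0.3866 0.1879]
ring-end [0.4248 0.1165 0.1036] [array([-0.6, -0.2]), array([-1. ,  0.7])] [0.4223 0.1175] [0.4265 0.1121]
side [300.7455 167.3262] [0.907  0.4212]
top [240.7582 254.1307] [ 0.9572 -0.2894]
bar dir [ 0.0199  0.9998 -0.0059] at y=.25 [0.4306 0.25   0.1798]
side [array([0.4286, 0.2042]), array([0.4328, 0.3775])]
top [array([0.4331, 0.3675]), array([0.4305, 0.2254])]
```

Measured so far:

- **Rail:** runs parallel to world y, with hooks at about (0.558, 0.066).
- **Frame bar:** at x≈0.4316 for y=0.30, about 1.1° of yaw, and z≈0.18 against 0.1785 expected.
- **Guard top:** roughly 0.271.

First I raise the arm and turn the tool to yaw -90.

Call:
apply_moves(targets=[{"travel": [0,0,-50],"roll": 8.55,"jaw": 87},{"travel": [0,0,-50],"roll": 8.55,"jaw": 60},{"travel": [0,0,-50],"roll": 8.55,"jaw": 30},{"travel": [0,0,-50],"roll": 8.55,"jaw": 0},{"travel": [0,0,0],"roll": 8.55,"jaw": 0},{"travel": [0,0,0],"roll": 8.55,"jaw": 0},{"travel": [0,0,0],"roll": 8.55,"jaw": 0},{"travel": [0,0,0],"roll": 8.55,"jaw": 0},{"travel": [0,0,0],"roll": 8.55,"jaw": 0},{"travel": [0,0,0],"roll": 0.2,"jaw": 0}])

```text
clock: 1.1
tool_pos: [0.1498, 0.6581, 0.448]
orientation: [180.0, -0.1, -90.1]
force: [-0.5, 0.3, 0.0]
opening: 0.0206
gripper_force: 0.0
```

```bash
python3 - <<'E'
from h import *
for nm,n,p in(("flask","top",(140,278)),("flaskside","side",(372,252)),("tin","top",(318,164)),("tinside","side",(167,214)),("carton","top",(345,158))): print(nm,ray(n,np.array(p),0.0))
E
```

```text
flask [0.5016 0.6232 0.    ]
flaskside [0.5095 0.618  0.    ]
tin [ 0.7059 -0.0791  0.    ]
tinside [ 0.7273 -0.0823  0.    ]
carton [ 0.6979 -0.1828  0.    ]
```

Call:
apply_moves(targets=[{"travel": [36,-28,0],"roll": 0,"jaw": 0},{"travel": [36,-28,0],"roll": 0,"jaw": 0},{"travel": [36,-28,0],"roll": 0,"jaw": 0},{"travel": [36,-28,0],"roll": 0,"jaw": 0},{"travel": [36,-28,0],"roll": 0,"jaw": 0},{"travel": [36,-28,0],"roll": 0,"jaw": 0},{"travel": [36,-28,0],"roll": 0,"jaw": 0},{"travel": [36,-28,0],"roll": 0,"jaw": 0},{"travel": [36,-28,0],"roll": 0,"jaw": 0},{"travel": [36,-28,0],"roll": 0,"jaw": 0}])

```text
clock: 2.1
tool_pos: [0.4306, 0.2965, 0.4487]
orientation: [-180.0, 0.0, -89.7]
force: [1.1, 1.4, -0.6]
opening: 0.0008
gripper_force: 0.0
```

Call:
apply_moves(targets=[{"travel": [36,-28,0],"roll": 0,"jaw": 0},{"travel": [36,-28,0],"roll": 0,"jaw": 0},{"travel": [36,-28,0],"roll": 0,"jaw": 0},{"travel": [36,-28,0],"roll": 0,"jaw": 0},{"travel": [0,0,0],"roll": 0,"jaw": 0},{"travel": [0,0,0],"roll": 0,"jaw": 0}])

```text
clock: 2.7
tool_pos: [0.5425, 0.1532, 0.4479]
orientation: [179.9, -0.0, -89.9]
force: [-0.5, 0.1, -0.3]
opening: 0.0005
gripper_force: 0.0
```

Call:
apply_moves(targets=[{"travel": [4,0,40],"roll": 0,"jaw": 0},{"travel": [0,0,40],"roll": 0,"jaw": 0},{"travel": [0,0,30],"roll": 0,"jaw": 0},{"travel": [0,0,5],"roll": 0,"jaw": 0},{"travel": [0,0,4],"roll": 0,"jaw": 0},{"travel": [0,0,3],"roll": 0,"jaw": 0},{"travel": [0,0,2],"roll": 0,"jaw": 0},{"travel": [0,0,2],"roll": 0,"jaw": 0}])

```text
clock: 3.5
tool_pos: [0.5424, 0.1507, 0.3236]
orientation: [-179.9, 0.1, -89.9]
force: [-0.3, 0.5, -0.0]
opening: 0.0007
gripper_force: 0.0
```

Call:
apply_moves(targets=[{"travel": [0,0,2],"roll": 0,"jaw": 0},{"travel": [0,0,2],"roll": 0,"jaw": 0},{"travel": [0,0,0],"roll": 0,"jaw": 0}])

```text
clock: 3.8
tool_pos: [0.542, 0.1503, 0.3183]
orientation: [180.0, -0.0, -90.0]
force: [-0.3, -0.3, -0.4]
opening: 0.0006
gripper_force: 0.0
```

Call:
apply_moves(targets=[{"travel": [0,0,2],"roll": 0,"jaw": 0},{"travel": [0,0,2],"roll": 0,"jaw": 0},{"travel": [0,0,0],"roll": 0,"jaw": 0}])

```text
clock: 4.1
tool_pos: [0.5419, 0.1503, 0.3142]
orientation: [180.0, -0.0, -90.0]
force: [0.3, 0.0, 0.2]
opening: 0.0002
gripper_force: 0.0
```

Call:
apply_moves(targets=[{"travel": [0,0,2],"roll": 0,"jaw": 0},{"travel": [0,0,2],"roll": 0,"jaw": 0},{"travel": [0,0,0],"roll": 0,"jaw": 0}])

```text
clock: 4.4
tool_pos: [0.5419, 0.1503, 0.3102]
orientation: [180.0, -0.0, -90.0]
force: [0.3, -0.2, -0.5]
opening: 0.0006
gripper_force: 0.0
```

Call:
apply_moves(targets=[{"travel": [0,0,2],"roll": 0,"jaw": 0},{"travel": [0,0,2],"roll": 0,"jaw": 0},{"travel": [0,0,0],"roll": 0,"jaw": 0}])

```text
clock: 4.7
tool_pos: [0.5419, 0.1503, 0.3062]
orientation: [180.0, -0.0, -90.0]
force: [-1.2, -0.3, -0.4]
opening: 0.0003
gripper_force: 0.0
```

Fingertips are at 0.284 with no contact yet.

Call:
apply_moves(targets=[{"travel": [0,0,2],"roll": 0,"jaw": 0},{"travel": [0,0,2],"roll": 0,"jaw": 0},{"travel": [0,0,0],"roll": 0,"jaw": 0}])

```text
clock: 5.0
tool_pos: [0.5419, 0.1503, 0.3022]
orientation: [180.0, -0.0, -90.0]
force: [-0.6, 0.6, 0.7]
opening: 0.0005
gripper_force: 0.0
```

Call:
apply_moves(targets=[{"travel": [0,0,1.5],"roll": 0,"jaw": 0},{"travel": [0,0,1.5],"roll": 0,"jaw": 0},{"travel": [0,0,0],"roll": 0,"jaw": 0}])

```text
clock: 5.3
tool_pos: [0.542, 0.1503, 0.2993]
orientation: [180.0, -0.0, -90.0]
force: [0.2, -0.1, -0.3]
opening: 0.0006
gripper_force: 0.0
```

Call:
apply_moves(targets=[{"travel": [0,0,1.5],"roll": 0,"jaw": 0},{"travel": [0,0,0],"roll": 0,"jaw": 0}])

```text
clock: 5.5
tool_pos: [0.5421, 0.1503, 0.2981]
orientation: [-180.0, 0.0, -90.0]
force: [-0.0, 0.4, 0.2]
opening: 0.0005
gripper_force: 0.0
```

Call:
apply_moves(targets=[{"travel": [0,0,1.5],"roll": 0,"jaw": 0},{"travel": [0,0,0],"roll": 0,"jaw": 0}])

```text
clock: 5.7
tool_pos: [0.5422, 0.1503, 0.2979]
orientation: [-179.9, 0.0, -90.0]
force: [-3.6, 0.8, 7.5]
opening: 0.0007
gripper_force: 4.0
```

Contact came at TCP z≈0.298, so the guard top is at 0.276 and the throat floor at 0.236. That is 9 mm below nominal and agrees with the camera estimate. Next is the frame.

Call:
apply_moves(targets=[{"travel": [0,0,-30],"roll": 0,"jaw": 0},{"travel": [0,0,-20],"roll": 0,"jaw": 60},{"travel": [-37,28,0],"roll": 1.1,"jaw": 60},{"travel": [-38,27,0],"roll": 0,"jaw": 60},{"travel": [-38,28,0],"roll": 0,"jaw": 60},{"travel": [-37,27,0],"roll": 0,"jaw": 60},{"travel": [0,0,0],"roll": 0,"jaw": 60},{"travel": [0,0,0],"roll": 0,"jaw": 60}])

```text
clock: 6.5
tool_pos: [0.4335, 0.3027, 0.3466]
orientation: [-180.0, 0.0, -90.9]
force: [0.8, 0.6, 0.3]
opening: 0.051
gripper_force: 0.0
```

```bash
python3 - <<'E'
from h import *
a=[]
for n,(x,y) in(("side",(220,90)),("top",(180,170))):
    im=cv2.cvtColor(ctrl.snapshot(n),cv2.COLOR_RGB2BGR)
    a.append(cv2.resize(im[y:y+150,x:x+130],None,fx=3,fy=3,interpolation=cv2.INTER_CUBIC))
cv2.imwrite("pics/g1.png",np.hstack(a)); o=ctrl.get_obs(); print(o["tool_pos"],o["orientation"])
E
```

```text
[0.4344 0.3015 0.3465] [-179.9989   -0.0097  -91.0749]
```

View pics/g1.png

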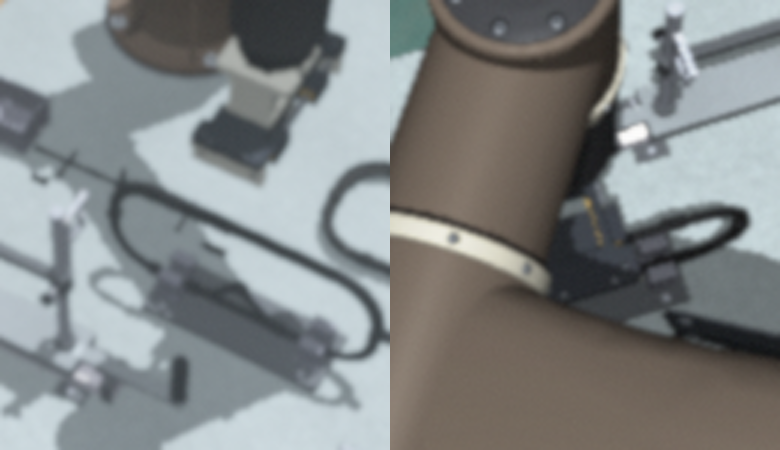

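The gripper is above the middle of the bar (side crop near (240,200)). Now I descend and grip.

Call:
apply_moves(targets=[{"travel": [0,3,40],"roll": 0,"jaw": 60},{"travel": [0,0,40],"roll": 0,"jaw": 60},{"travel": [0,0,30],"roll": 0,"jaw": 60},{"travel": [0,0,20],"roll": 0,"jaw": 60},{"travel": [0,0,15],"roll": 0,"jaw": 60},{"travel": [0,0,10],"roll": 0,"jaw": 60},{"travel": [0,0,9],"roll": 0,"jaw": 60},{"travel": [0,0,0],"roll": 0,"jaw": 60}])

```text
clock: 7.4
tool_pos: [0.4312, 0.3011, 0.1817]
orientation: [179.9, -0.1, -91.1]
force: [-0.4, -0.4, 1.0]
opening: 0.0601
gripper_force: 0.0
```

Call:
apply_moves(targets=[{"travel": [0,0,0],"roll": 0,"jaw": 30},{"travel": [0,0,0],"roll": 0,"jaw": 20},{"travel": [0,0,0],"roll": 0,"jaw": 8},{"travel": [0,0,0],"roll": 0,"jaw": 8},{"travel": [0,0,0],"roll": 0,"jaw": 8},{"travel": [0,0,0],"roll": 0,"jaw": 8}])

```text
clock: 8.0
tool_pos: [0.4312, 0.302, 0.1827]
orientation: [-180.0, 0.0, -91.1]
force: [-0.5, -0.1, 0.5]
opening: 0.0176
gripper_force: 0.0
```

Call:
apply_moves(targets=[{"travel": [0,0,0],"roll": 0,"jaw": 0},{"travel": [0,0,0],"roll": 0,"jaw": 0},{"travel": [0,0,0],"roll": 0,"jaw": 0}])

```text
clock: 8.3
tool_pos: [0.4312, 0.3019, 0.1826]
orientation: [-180.0, 0.0, -91.1]
force: [-0.7, 0.7, 1.7]
opening: 0.0131
gripper_force: 30.0
```

Call:
apply_moves(targets=[{"travel": [0,0,-5],"roll": 0,"jaw": 0},{"travel": [0,0,-10],"roll": 0,"jaw": 0},{"travel": [0,0,-15],"roll": 0,"jaw": 0},{"travel": [0,0,-20],"roll": 0,"jaw": 0},{"travel": [0,0,-30],"roll": 0,"jaw": 0},{"travel": [0,0,-20],"roll": 0,"jaw": 0},{"travel": [0,0,-6],"roll": 0,"jaw": 0},{"travel": [0,0,0],"roll": 0,"jaw": 0}])

```text
clock: 9.1
tool_pos: [0.4313, 0.3021, 0.2896]
orientation: [-179.9, 0.1, -91.1]
force: [-0.3, -0.5, -0.9]
opening: 0.0132
gripper_force: 30.0
```

Gripped and lifted. Now I move in front of the hooks at mouth height.

Call:
apply_moves(targets=[{"travel": [15,0,0],"roll": -1.1,"jaw": 0},{"travel": [30,0,0],"roll": 0,"jaw": 0},{"travel": [40,0,0],"roll": 0,"jaw": 0},{"travel": [40,0,0],"roll": 0,"jaw": 0},{"travel": [40,-10,0],"roll": 0,"jaw": 0},{"travel": [35,-15,0],"roll": 0,"jaw": 0},{"travel": [25,-15,0],"roll": 0,"jaw": 0},{"travel": [12,-12,0],"roll": 0,"jaw": 0},{"travel": [0,-8,0],"roll": 0,"jaw": 0},{"travel": [0,0,0],"roll": 0,"jaw": 0}])

```text
clock: 10.1
tool_pos: [0.4912, 0.0647, 0.2873]
orientation: [179.9, -0.0, -90.1]
force: [0.1, 0.0, -0.1]
opening: 0.013
gripper_force: 30.0
```

Call:
apply_moves(targets=[{"travel": [0,0,-1],"roll": 0,"jaw": 0},{"travel": [0,0,10],"roll": 0,"jaw": 0},{"travel": [0,0,12],"roll": 0,"jaw": 0},{"travel": [0,0,5],"roll": 0,"jaw": 0},{"travel": [0,0,0],"roll": 0,"jaw": 0},{"travel": [0,0,0],"roll": 0,"jaw": 0}])

```text
clock: 10.7
tool_pos: [0.491, 0.065, 0.2625]
orientation: [180.0, -0.0, -89.9]
force: [-0.2, 0.1, -1.0]
opening: 0.0136
gripper_force: 30.0
```

```bash
python3 - <<'E'
from h import *
a=[]
for n,(x,y) in(("side",(165,100)),("top",(210,130))):
    im=cv2.cvtColor(ctrl.snapshot(n),cv2.COLOR_RGB2BGR); cv2.imwrite(f"pics/{n}2.png",im)
    a.append(cv2.resize(im[y:y+145,x:x+130],None,fx=3,fy=3,interpolation=cv2.INTER_CUBIC))
cv2.imwrite("pics/g2.png",np.hstack(a)); o=ctrl.get_obs(); print(o["tool_pos"],o["orientation"],o["force"],o["moment"])
E
```

```text
[0.4912 0.065  0.2629] [-179.9658    0.0108  -89.9646] [ 1.1414 -0.1494 -0.5852] [ 0.1188 -0.0402 -0.0294]
```

View pics/g2.png

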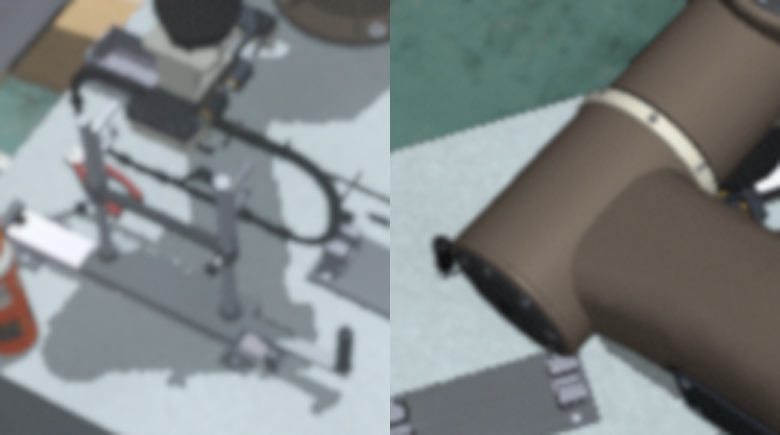

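The side crop shows the frame held in front of the hooks, upright, with ends near (75,95) and (337,195). I check its centring and level before inserting.

```bash
python3 - <<'E'
from h import *
f=lambda x,y:np.array([165+x/3,100+y/3])
def xp(p,x):
    E=C["side"]["extrinsics"];d=E[:3,:3]@np.linalg.inv(C["side"]["K"])@np.r_[p,1];o=E[:3,3];return (o+d*(x-o[0])/d[0])[1:]
for nm,p in(("+end",(338,195)),("-end",(74,95)),("bar+ .",(225,123)),("bar+ far",(285,155)),("bar- near",(125,83)),("bar-",(95,70)),("low-",(110,153)),("low+",(290,238))): print(nm,xp(f(*p),.491))
E
```

```text
+end [0.2347 0.2244]
-end [-0.1151  0.1911]
bar+ . [0.0934 0.2632]
bar+ far [0.1685 0.2535]
bar- near [-0.0371  0.256 ]
bar- [-0.0772  0.2556]
low- [-0.0751  0.1069]
low+ [0.1748 0.1014]
```

It is level and centred (bar z ≈0.257, bottom ≈0.104). Inserting, with slow steps at the end.

Call:
apply_moves(targets=[{"travel": [0,-10,0],"roll": 0,"jaw": 0},{"travel": [0,-12,0],"roll": 0,"jaw": 0},{"travel": [0,-8,0],"roll": 0,"jaw": 0},{"travel": [0,-5,0],"roll": 0,"jaw": 0},{"travel": [0,-5,0],"roll": 0,"jaw": 0},{"travel": [0,0,0],"roll": 0,"jaw": 0}])

```text
clock: 11.4
tool_pos: [0.5316, 0.0649, 0.2622]
orientation: [180.0, -0.0, -90.0]
force: [-0.1, -0.5, -0.9]
opening: 0.0131
gripper_force: 30.0
```

Call:
apply_moves(targets=[{"travel": [0,-5,0],"roll": 0,"jaw": 0},{"travel": [0,-5,0],"roll": 0,"jaw": 0},{"travel": [0,-5,0],"roll": 0,"jaw": 0},{"travel": [0,0,0],"roll": 0,"jaw": 0}])

```text
clock: 11.8
tool_pos: [0.5466, 0.065, 0.2625]
orientation: [-180.0, -0.0, -90.0]
force: [-0.5, -0.6, -0.8]
opening: 0.013
gripper_force: 30.0
```

Call:
apply_moves(targets=[{"travel": [0,-4,0],"roll": 0,"jaw": 0},{"travel": [0,-4,0],"roll": 0,"jaw": 0},{"travel": [0,0,0],"roll": 0,"jaw": 0}])

```text
clock: 12.1
tool_pos: [0.5545, 0.065, 0.2625]
orientation: [-180.0, -0.0, -90.0]
force: [-0.4, 1.1, -1.5]
opening: 0.0135
gripper_force: 30.0
```

Now I feel for the back plate in 2 mm steps.

Call:
apply_moves(targets=[{"travel": [0,-2,0],"roll": 0,"jaw": 0},{"travel": [0,-2,0],"roll": 0,"jaw": 0},{"travel": [0,0,0],"roll": 0,"jaw": 0}])

```text
clock: 12.4
tool_pos: [0.5582, 0.065, 0.2625]
orientation: [-180.0, -0.0, -90.0]
force: [0.2, -0.0, 0.3]
opening: 0.0132
gripper_force: 30.0
```

Call:
apply_moves(targets=[{"travel": [0,-1.5,0],"roll": 0,"jaw": 0},{"travel": [0,0,0],"roll": 0,"jaw": 0}])

```text
clock: 12.6
tool_pos: [0.5596, 0.065, 0.2626]
orientation: [-180.0, 0.0, -90.0]
force: [-0.7, 0.1, -0.3]
opening: 0.013
gripper_force: 30.0
```

Call:
apply_moves(targets=[{"travel": [0,-1.5,0],"roll": 0,"jaw": 0},{"travel": [0,0,0],"roll": 0,"jaw": 0}])

```text
clock: 12.8
tool_pos: [0.5611, 0.065, 0.2626]
orientation: [-180.0, -0.0, -90.0]
force: [-0.3, -0.0, -0.4]
opening: 0.0133
gripper_force: 30.0
```

Call:
apply_moves(targets=[{"travel": [0,-1.5,0],"roll": 0,"jaw": 0},{"travel": [0,0,0],"roll": 0,"jaw": 0}])

```text
clock: 13.0
tool_pos: [0.5624, 0.0649, 0.2625]
orientation: [180.0, -0.0, -90.0]
force: [-0.8, -0.9, -1.6]
opening: 0.0133
gripper_force: 30.0
```

Call:
apply_moves(targets=[{"travel": [0,-1.5,0],"roll": 0,"jaw": 0},{"travel": [0,0,0],"roll": 0,"jaw": 0}])

```text
clock: 13.2
tool_pos: [0.5625, 0.0647, 0.2621]
orientation: [179.8, -0.0, -90.0]
force: [-6.6, 1.9, 1.4]
opening: 0.0133
gripper_force: 30.0
```

The back plate was felt at 0.5622, so the throat centre is 0.558, as measured. I back off to it and lower.

Call:
apply_moves(targets=[{"travel": [0,3,0],"roll": 0,"jaw": 0},{"travel": [0,2.5,0],"roll": 0,"jaw": 0},{"travel": [0,0,4],"roll": 0,"jaw": 0},{"travel": [0,0,4],"roll": 0,"jaw": 0},{"travel": [0,0,3],"roll": 0,"jaw": 0},{"travel": [0,0,2],"roll": 0,"jaw": 0},{"travel": [0,0,0],"roll": 0,"jaw": 0}])

```text
clock: 13.9
tool_pos: [0.5584, 0.0649, 0.2491]
orientation: [180.0, -0.0, -90.0]
force: [-0.3, 0.1, -0.3]
opening: 0.0133
gripper_force: 30.0
```

Call:
apply_moves(targets=[{"travel": [0,0,1.5],"roll": 0,"jaw": 0},{"travel": [0,0,0],"roll": 0,"jaw": 0}])

```text
clock: 14.1
tool_pos: [0.5585, 0.065, 0.2479]
orientation: [180.0, -0.0, -90.0]
force: [0.0, -0.1, -0.8]
opening: 0.0127
gripper_force: 30.0
```

Call:
apply_moves(targets=[{"travel": [0,0,1.5],"roll": 0,"jaw": 0},{"travel": [0,0,0],"roll": 0,"jaw": 0}])

```text
clock: 14.3
tool_pos: [0.5584, 0.065, 0.2464]
orientation: [180.0, 0.0, -90.0]
force: [1.0, -0.2, -1.0]
opening: 0.0131
gripper_force: 30.0
```

Call:
apply_moves(targets=[{"travel": [0,0,1],"roll": 0,"jaw": 0},{"travel": [0,0,0],"roll": 0,"jaw": 0}])

```text
clock: 14.5
tool_pos: [0.5584, 0.0649, 0.2454]
orientation: [180.0, -0.0, -90.0]
force: [-0.6, 0.0, -0.7]
opening: 0.0128
gripper_force: 30.0
```

Call:
apply_moves(targets=[{"travel": [0,0,1],"roll": 0,"jaw": 0},{"travel": [0,0,0],"roll": 0,"jaw": 0}])

```text
clock: 14.7
tool_pos: [0.5586, 0.065, 0.2453]
orientation: [-180.0, 0.0, -90.0]
force: [-1.8, -0.4, 4.0]
opening: 0.0135
gripper_force: 30.0
```

Call:
apply_moves(targets=[{"travel": [0,0,1],"roll": 0,"jaw": 0},{"travel": [0,0,0],"roll": 0,"jaw": 0}])

```text
clock: 14.9
tool_pos: [0.5586, 0.0649, 0.2452]
orientation: [-179.9, 0.0, -89.9]
force: [-5.8, 0.0, 10.2]
opening: 0.0134
gripper_force: 30.0
```

Floors felt exactly where predicted. I ease off and open.

Call:
apply_moves(targets=[{"travel": [0,0,-1.5],"roll": 0,"jaw": 0},{"travel": [0,0,0],"roll": 0,"jaw": 15},{"travel": [0,0,0],"roll": 0,"jaw": 18},{"travel": [0,0,0],"roll": 0,"jaw": 24},{"travel": [0,0,0],"roll": 0,"jaw": 32},{"travel": [0,0,0],"roll": 0,"jaw": 40},{"travel": [0,0,0],"roll": 0,"jaw": 40},{"travel": [0,0,0],"roll": 0,"jaw": 40}])

```text
clock: 15.7
tool_pos: [0.5585, 0.0649, 0.245]
orientation: [180.0, -0.0, -90.0]
force: [1.0, 0.5, -0.5]
opening: 0.0398
gripper_force: 0.0
```

Call:
apply_moves(targets=[{"travel": [0,0,-8],"roll": 0,"jaw": 40},{"travel": [0,0,-15],"roll": 0,"jaw": 40},{"travel": [0,0,-30],"roll": 0,"jaw": 40},{"travel": [0,0,-40],"roll": 0,"jaw": 40},{"travel": [0,0,-40],"roll": 0,"jaw": 20},{"travel": [0,0,0],"roll": 0,"jaw": 0}])

```text
clock: 16.3
tool_pos: [0.5605, 0.065, 0.3851]
orientation: [-179.4, 0.1, -90.0]
force: [0.0, -0.2, -0.3]
opening: 0.0294
gripper_force: 0.0
```

Call:
apply_moves(targets=[{"travel": [-30,30,0],"roll": 0,"jaw": 0},{"travel": [-40,20,0],"roll": 0,"jaw": 0},{"travel": [-45,0,0],"roll": 0,"jaw": 0},{"travel": [-45,0,0],"roll": 0,"jaw": 0},{"travel": [-45,-10,0],"roll": 0,"jaw": 0},{"travel": [-45,-30,0],"roll": 0,"jaw": 0},{"travel": [-20,-40,0],"roll": 0,"jaw": 0},{"travel": [0,0,0],"roll": 0,"jaw": 0},{"travel": [0,0,0],"roll": 0,"jaw": 0}])

```text
clock: 17.2
tool_pos: [0.5867, 0.3321, 0.3763]
orientation: [179.9, -0.1, -90.0]
force: [-0.0, -0.1, 0.2]
opening: 0.0003
gripper_force: 0.0
```

```bash
python3 - <<'E'
from h import *
a=[]
for n,(x,y) in(("side",(165,100)),("top",(210,130))):
    im=cv2.cvtColor(ctrl.snapshot(n),cv2.COLOR_RGB2BGR); cv2.imwrite(f"pics/{n}3.png",im)
    a.append(cv2.resize(im[y:y+145,x:x+130],None,fx=3,fy=3,interpolation=cv2.INTER_CUBIC))
cv2.imwrite("pics/g3.png",np.hstack(a)); o=ctrl.get_obs(); print(o["tool_pos"],o["orientation"],o["force"])
E
```

```text
[0.5859 0.3312 0.3785] [-179.9775    0.0065  -89.9858] [-0.069   0.1023 -0.0148]
```

View pics/g3.png

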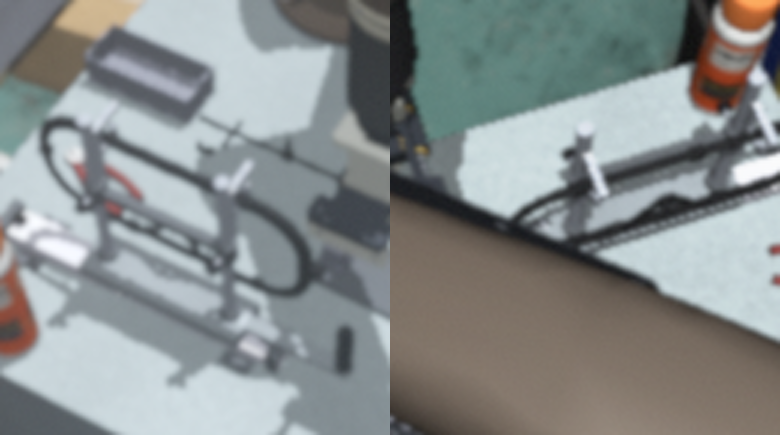

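The frame hangs in both hooks: the bar is behind the lips at both guards in the side crop, near (105,125) and (235,185). The post top is at (345,335). I descend on the post's +y side.

Call:
apply_moves(targets=[{"travel": [-4,-2,40],"roll": 0,"jaw": 0},{"travel": [0,0,45],"roll": 0,"jaw": 0},{"travel": [0,0,45],"roll": 0,"jaw": 0},{"travel": [0,0,45],"roll": 0,"jaw": 0},{"travel": [0,0,40],"roll": 0,"jaw": 0},{"travel": [0,0,25],"roll": 0,"jaw": 0},{"travel": [0,0,13],"roll": 0,"jaw": 0},{"travel": [0,0,0],"roll": 0,"jaw": 0}])

```text
clock: 18.1
tool_pos: [0.5875, 0.3348, 0.1248]
orientation: [180.0, -0.0, -90.0]
force: [0.6, -0.4, -0.8]
opening: 0.0002
gripper_force: 0.0
```

Call:
apply_moves(targets=[{"travel": [4,0,0],"roll": 0,"jaw": 0},{"travel": [4,0,0],"roll": 0,"jaw": 0},{"travel": [3,0,0],"roll": 0,"jaw": 0},{"travel": [3,0,0],"roll": 0,"jaw": 0},{"travel": [3,0,0],"roll": 0,"jaw": 0}])

```text
clock: 18.6
tool_pos: [0.5883, 0.3184, 0.1257]
orientation: [-180.0, 0.0, -90.0]
force: [0.1, -0.0, -0.0]
opening: 0.0007
gripper_force: 0.0
```

Call:
apply_moves(targets=[{"travel": [1.5,0,0],"roll": 0,"jaw": 0},{"travel": [1.5,0,0],"roll": 0,"jaw": 0},{"travel": [1.5,0,0],"roll": 0,"jaw": 0},{"travel": [1.5,0,0],"roll": 0,"jaw": 0},{"travel": [1.5,0,0],"roll": 0,"jaw": 0},{"travel": [1.5,0,0],"roll": 0,"jaw": 0}])

```text
clock: 19.2
tool_pos: [0.5882, 0.3099, 0.1251]
orientation: [-180.0, 0.0, -90.0]
force: [-0.6, 2.4, 0.4]
opening: 0.0005
gripper_force: 1.5
```

Call:
apply_moves(targets=[{"travel": [1.5,0,0],"roll": 0,"jaw": 0},{"travel": [2,0,0],"roll": 0,"jaw": 0},{"travel": [2,0,0],"roll": 0,"jaw": 0},{"travel": [2,0,0],"roll": 0,"jaw": 0},{"travel": [2,0,0],"roll": 0,"jaw": 0},{"travel": [2,0,0],"roll": 0,"jaw": 0},{"travel": [2,0,0],"roll": 0,"jaw": 0},{"travel": [2,0,0],"roll": 0,"jaw": 0}])

```text
clock: 20.0
tool_pos: [0.5882, 0.2939, 0.1251]
orientation: [-180.0, 0.0, -90.0]
force: [0.4, 3.7, 0.0]
opening: 0.0007
gripper_force: 1.5
```

Contact, pushing at about 3 N. Continuing.

Call:
apply_moves(targets=[{"travel": [2.5,0,0],"roll": 0,"jaw": 0},{"travel": [2.5,0,0],"roll": 0,"jaw": 0},{"travel": [2.5,0,0],"roll": 0,"jaw": 0},{"travel": [2.5,0,0],"roll": 0,"jaw": 0},{"travel": [2.5,0,0],"roll": 0,"jaw": 0},{"travel": [2.5,0,0],"roll": 0,"jaw": 0},{"travel": [2.5,0,0],"roll": 0,"jaw": 0},{"travel": [2.5,0,0],"roll": 0,"jaw": 0},{"travel": [2.5,0,0],"roll": 0,"jaw": 0},{"travel": [2.5,0,0],"roll": 0,"jaw": 0}])

```text
clock: 21.0
tool_pos: [0.5882, 0.2689, 0.1251]
orientation: [-180.0, -0.0, -90.0]
force: [1.3, 4.0, 0.3]
opening: 0.0007
gripper_force: 1.5
```

Call:
apply_moves(targets=[{"travel": [2.5,0,0],"roll": 0,"jaw": 0},{"travel": [2.5,0,0],"roll": 0,"jaw": 0},{"travel": [2.5,0,0],"roll": 0,"jaw": 0},{"travel": [2.5,0,0],"roll": 0,"jaw": 0},{"travel": [2.5,0,0],"roll": 0,"jaw": 0},{"travel": [2.5,0,0],"roll": 0,"jaw": 0},{"travel": [2.5,0,0],"roll": 0,"jaw": 0},{"travel": [2.5,0,0],"roll": 0,"jaw": 0},{"travel": [2,0,0],"roll": 0,"jaw": 0},{"travel": [2,0,0],"roll": 0,"jaw": 0}])

```text
clock: 22.0
tool_pos: [0.5882, 0.2449, 0.1251]
orientation: [-180.0, 0.0, -90.0]
force: [0.7, 3.8, -0.0]
opening: 0.0003
gripper_force: 1.5
```

Call:
apply_moves(targets=[{"travel": [2,0,0],"roll": 0,"jaw": 0},{"travel": [2,0,0],"roll": 0,"jaw": 0},{"travel": [2,0,0],"roll": 0,"jaw": 0},{"travel": [2,0,0],"roll": 0,"jaw": 0},{"travel": [2,0,0],"roll": 0,"jaw": 0},{"travel": [2,0,0],"roll": 0,"jaw": 0}])

```text
clock: 22.6
tool_pos: [0.5882, 0.2329, 0.1251]
orientation: [-180.0, 0.0, -90.0]
force: [1.4, 3.4, 0.6]
opening: 0.0006
gripper_force: 1.5
```

Call:
apply_moves(targets=[{"travel": [2,0,0],"roll": 0,"jaw": 0},{"travel": [2,0,0],"roll": 0,"jaw": 0},{"travel": [2,0,0],"roll": 0,"jaw": 0},{"travel": [2,0,0],"roll": 0,"jaw": 0}])

```text
clock: 23.0
tool_pos: [0.5882, 0.2249, 0.1251]
orientation: [-180.0, -0.0, -90.0]
force: [1.6, 3.6, 0.9]
opening: 0.0003
gripper_force: 1.5
```

Call:
apply_moves(targets=[{"travel": [2,0,0],"roll": 0,"jaw": 0},{"travel": [1.5,0,0],"roll": 0,"jaw": 0},{"travel": [1.5,0,0],"roll": 0,"jaw": 0}])

```text
clock: 23.3
tool_pos: [0.5882, 0.2199, 0.1251]
orientation: [-180.0, 0.0, -90.0]
force: [1.3, 2.5, -0.7]
opening: 0.0006
gripper_force: 1.5
```

Call:
apply_moves(targets=[{"travel": [1.5,0,0],"roll": 0,"jaw": 0},{"travel": [1.5,0,0],"roll": 0,"jaw": 0}])

```text
clock: 23.5
tool_pos: [0.5883, 0.2184, 0.1251]
orientation: [-179.9, 0.1, -90.0]
force: [-1.8, 13.9, -0.4]
opening: -0.0
gripper_force: 6.1
```

Call:
apply_moves(targets=[{"travel": [1.5,0,0],"roll": 0,"jaw": 0},{"travel": [1.5,0,0],"roll": 0,"jaw": 0}])

```text
clock: 23.7
tool_pos: [0.5884, 0.2182, 0.1252]
orientation: [-179.9, 0.4, -90.0]
force: [-4.9, 24.4, -1.4]
opening: 0.0007
gripper_force: 11.4
```

Hard against the stop (force jumped to 24 N without movement). I back off, retreat and check.

Call:
apply_moves(targets=[{"travel": [0,0,0],"roll": 0,"jaw": 0},{"travel": [0,0,0],"roll": 0,"jaw": 0},{"travel": [-2,0,0],"roll": 0,"jaw": 0},{"travel": [-3,0,0],"roll": 0,"jaw": 0},{"travel": [-10,0,0],"roll": 0,"jaw": 0},{"travel": [-30,0,0],"roll": 0,"jaw": 0},{"travel": [-20,0,-20],"roll": 0,"jaw": 0},{"travel": [0,0,-40],"roll": 0,"jaw": 0},{"travel": [0,0,-40],"roll": 0,"jaw": 0},{"travel": [0,0,-40],"roll": 0,"jaw": 0}])

```text
clock: 24.7
tool_pos: [0.5875, 0.2786, 0.266]
orientation: [179.9, -0.1, -90.0]
force: [0.1, 0.2, -0.1]
opening: 0.0008
gripper_force: 0.0
```

Call:
apply_moves(targets=[{"travel": [0,0,-40],"roll": 0,"jaw": 0},{"travel": [-40,0,-30],"roll": 0,"jaw": 0},{"travel": [-30,0,0],"roll": 0,"jaw": 0},{"travel": [0,0,0],"roll": 0,"jaw": 0},{"travel": [0,0,0],"roll": 0,"jaw": 0}])

```text
clock: 25.2
tool_pos: [0.5875, 0.3492, 0.3341]
orientation: [179.9, -0.1, -89.9]
force: [-0.2, -1.2, -0.0]
opening: 0.0003
gripper_force: 0.0
```

```bash
python3 - <<'E'
from h import *
a=[]
for n,(x,y) in(("side",(145,90)),("top",(235,110))):
    im=cv2.cvtColor(ctrl.snapshot(n),cv2.COLOR_RGB2BGR); cv2.imwrite(f"pics/{n}4.png",im)
    a.append(cv2.resize(im[y:y+145,x:x+130],None,fx=3,fy=3,interpolation=cv2.INTER_CUBIC))
cv2.imwrite("pics/g4.png",np.hstack(a)); o=ctrl.get_obs(); print(o["clock"],o["tool_pos"],o["force"])
E
```

```text
25.3 [0.5879 0.3483 0.3344] [ 0.6253 -0.6919 -0.005 ]
```

View pics/g4.png

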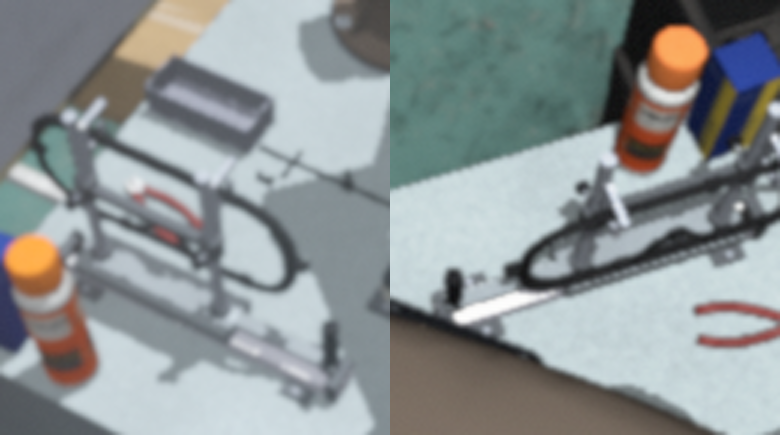

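The frame hangs in both hooks, with the bar at the guards in the side crop near (85,130) and (210,190). The post is at the rail's +y end near (330,335), so the carrier is at the far stop, and the bystanders are unmoved. I settle and hand in.

Call:
apply_moves(targets=[{"travel": [0,0,0],"roll": 0,"jaw": 0},{"travel": [0,0,0],"roll": 0,"jaw": 0},{"travel": [0,0,0],"roll": 0,"jaw": 0},{"travel": [0,0,0],"roll": 0,"jaw": 0},{"travel": [0,0,0],"roll": 0,"jaw": 0},{"travel": [0,0,0],"roll": 0,"jaw": 0},{"travel": [0,0,0],"roll": 0,"jaw": 0},{"travel": [0,0,0],"roll": 0,"jaw": 0},{"travel": [0,0,0],"roll": 0,"jaw": 0},{"travel": [0,0,0],"roll": 0,"jaw": 0}])

```text
clock: 26.3
tool_pos: [0.5881, 0.3491, 0.335]
orientation: [180.0, -0.0, -90.0]
force: [0.6, 0.9, -0.3]
opening: 0.0006
gripper_force: 0.0
```

```bash
python3 -c "
from plant import ctrl
print(ctrl.close_job())"
```

```text
the job is handed in; nothing more can be done
None
```

The frame hangs in both hooks with the carrier pushed hard against the far stop, and the job was handed in at about 26 s; no verdict was returned.

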